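Lock the spindle of a bench winder

TASK

Lock the winder's spindle: push the red crank pin round, either way, until the slot in the steel disc faces the brass locking bar, then push the yellow plate at the bar's tail until the bar is fully home in the slot, with the plate up against the guide block. Do it with light pushes of the fingertips or the outside of the fingers; do not pinch or lift anything, or pull the bar out of its guide. Leave the tin, the tape, the spanner and the knob beside the fixture where they are.

Things in the scene. Friction and masses are not known exactly. Their poses are not given: they have to be found in the camera images.
- winder_stand: Fixed grey stand bolted to the table. Origin on the table under the disc's axis; own z up; own +x is the direction in which the bar is pushed home. Base plate 8 mm thick, x -158..59, half width 55 mm round the disc and 37 mm beside the bar. Aluminium guide block over the bar: x -92..-52, y -19..19, top at z 42 mm, with a red line along the bar on top; the bar runs through its tunnel on a rail (top z 22 mm).
- slot_disc (a joint): Angle of the steel locking disc about the vertical axis, rad, growing counter-clockwise seen from above; the disc turns endlessly either way and stays where it is left (friction about 0.08 N m, so 2 to 3 N at the pin). 0 (or 2 pi) = slot faces the bar; starts between 0.8 and 5.48.
- disc_centre (a point): Centre of the disc's top face, on its axis: disc radius 45 mm, z 21 to 33 mm. A low steel hub on it rises to z 43 mm within 15 mm of the axis. Fixed above the stand's origin.
- slot_mouth (a point): Middle of the slot's mouth at the disc's rim, on the top face, 45 mm from the axis. The only slot: 16 mm wide, widened to 25 mm at the mouth, running radially in to 23 mm from the axis; a red dash on the disc marks its inner end and a thin red line runs along each edge. The small black dots on the disc are only marks.
- pin_mid (a point): Upright red crank pin on the disc, 12 mm thick, 36 mm from the axis, opposite the slot; it rises from the disc's top (z 33 mm) to z 75 mm. This point is on its axis at z 56 mm. At joint 0 the pin lies on the stand's +x side.
- bar_nose (a point): Tip of the rounded nose of the brass locking bar (12 x 12 mm in section, loose in its tunnel), half-way up it. In the stand's frame the tip starts at x -72 to -56 mm and is at x -26 mm when the bar is home (19 mm inside the rim).
- bar_plate (a point): Middle of the rear face of the yellow thumb plate (12 mm thick along the bar, 30 mm wide, z 22 to 66 mm) at the bar's tail, at z 55 mm: push here along the stand's +x. It lies 78 mm behind the nose tip. The plate's front stops against the guide block when the bar is home, this face then at stand x -104 mm. The bar slides with under 2 N; the stop is hard, so arrive slowly and stop on touch (fingers must never bear on bar or disc with more than 38 N in all, as a pinch would).
- flux_tin: Bystander, leave alone: flat round yellow and white tin, 56 mm across, 23 mm high; origin at the centre of its underside.
- insulating_tape: Bystander, leave alone: roll of blue insulating tape, 67 mm across, 19 mm high, lying flat; origin at the centre of its underside.
- spanner_10: Bystander, leave alone: steel spanner 160x21x6 mm lying flat, long axis = own y; origin at the centre of its underside.
- control_knob: Bystander, leave alone: small black control knob, 27 mm across, 19 mm high; origin at the centre of its underside.
Mind the look-alikes: they are no part of the job. Leave any pink look-alike of the part that bears bar_nose alone. Of the things that look like the winder_stand, the larger one is meant.

How it is judged:
By the outcome, as a careful person would: the job done as asked, in the order asked, and still so for the second after the job is handed in, with the robot touching nothing.
It also fails if it takes over 48 s, if anything falls off the work surface, if the arm or the gripper's body presses on something with over 40 N, if the wrist force passes 120 N, or if a joint passes its speed limit or range.

ROBOT

A 6-joint arm with a two-finger parallel gripper is mounted at the origin on a cart in front of the work surface, level with it; the furniture and walls round the work are solid. World frame = base frame: x ahead of the robot, y to its left, z up, the work surface at z = 0. Lengths are in m, angles in rad, forces in N, time in s.
With the tool pointing down it reaches from about 0.35 to 0.775 m from the base axis. Payload 5.5 kg.
Tool frame: the origin (TCP) lies at the very end of the fingers, on their centre line; the grasp point (between the pads) lies 19 mm behind it; z points along the fingers, y is the line along which they close (so a half turn about z gives the same grasp; the last joint's range is limited). The gripper opens to 85 mm and grips with 20 to 120 N. Pads are 22 mm wide; open, the fingers measure 114 mm over their backs; the gripper's body (76 mm by 85 mm) begins 54 mm behind the grasp point. The pads swing forward as they close: fully open they stand 13 mm farther back than shut.
Start: joints at [1.176, 0.313, 0.046, 1.304, 0, 1.431], TCP at [0.145, 0.556, 0.231] pointing down, gripper open.
Joint ranges: [-2.76, 2.76], [-0.86, 1.69], [-1.03, 1.26], [-2.2, 2.34], [-1.47, 1.5], [-3.14, 3.14]. Speed limits (rad/s): [2.57, 2.57, 3.14, 3.14, 3.14, 3.14].

INTERFACE

Orientations are given as a unit quaternion [w, x, y, z].
In Python, from workcell import env, cams, ticket, spotter gives the robot as it stands.
- The arm moves only by the tool jog_arm, never from a script. Its argument "increments" is a list that holds one entry, the list of rows, each a list of 7 numbers: the shift along the tool's x, y, z in units of 0.25 m (1.0 is 0.25 m), then the turn, a rotation vector about the tool's x, y, z in units of 180 degrees (1.0 is 180 degrees), then the closure in counts, from 0 (fully open) to 255 (shut). A call has 1 to 20 rows; each row shifts and turns the commanded pose from where the row before left it, along the tool's axes as they then stand; what a row does not reach is not made up. A row lasts 1/10 s, in which the tool goes at most 50 mm and 8.59 degrees, less where a joint would pass 70% of its speed; a pose out of reach is approached as far as the arm can. A call with a number of a shift or a turn outside -1 to 1 is refused whole. A call with a gripper value outside its range is refused whole. The fingers move at their own pace and stop on an object; "force" is the grip in N (left out, the last holds). Time passes only in rows, so rows that do not move let the fingers close. It gives the time, the measured TCP pose, the force, the opening and the grip force at its end, in the units of the state.
- env.get_state(): the state, without advancing time (a new reading comes with each control period).
- cams.read_camera(name): name is "scene" or "top"; returns a dict with "pixels" (480x640x3 uint8, red, green, blue), "fx", "fy", "cx", "cy" (pixels), "xyz" and "attitude" of the camera in the world. Camera axes: x right, y down, z forward; pixel columns grow to the right and rows downward; lengths in m; the calibration is good to about 2 mm. A picture is of the moment at which its call begins. There is no depth.
- ticket.hand_in(): hands the job in; it is judged then, once.
Trained networks look in the newest picture that a camera, given by its name, has taken for a name from the list of things; names that differ only in an ending like _2 or _b are one class to them, and where a whole thing is asked for, a point or a joint stands for the part that bears it (a point fixed in the world has none). Each returns a list of dicts, best first, with "conf" (0 to 1); they miss things now and then, are a little off and sometimes report something else, mostly with a low value. They report only what shows in the picture. A call takes as long as a camera call. They do not tell look-alikes from the thing itself.
- spotter.find_in(target, camera): "uv" ([column, row] in pixels, amid what is visible of it).
- spotter.cut_out(target, camera): "region" (480x640 bool, what is visible of it) and "uv" ([column, row] in pixels, amid what is visible of it).
- spotter.landmark_of(target, camera): "uv" ([column, row] in pixels: a listed point, or the origin of a listed thing).
The state is a dict: "clock": time; "joint_pos": joint angles; "qvel": joint speeds; "tau": joint torques, N m; "tcp_pos": TCP position; "orientation": TCP orientation; "wrist_force": force on the tool from outside, world axes, zero at the start; "ft_torque": the same for the moment, N m; "finger_gap": finger opening in m; "grip_force": force on a finger pad.
Only numpy, scipy, OpenCV 4.12 (cv2) and the standard library are available. Lean on these libraries where they do the work, as an engineer would, in place of code of your own. Each camera call takes 0.05 s, during which the arm holds its last target. There are 200 camera calls.

## Working session

There is one attempt and no reset: what is moved stays moved. The work goes in short steps, Python scripts to look and compute and a tool call to move; the robot and the scene stay as the last step left them, time stands still between calls to the robot, and variables do not carry over. Pictures are saved under pics/ and viewed, at most 10 in all, crops included, and the job is handed in when it is done.

Besides the shell and the picture viewer there is one more tool, called after ">>>" as name(argument=value, ...) on one line, values as JSON. jog_arm: Moves the arm, as the interface text tells. Shifts and turns lie within -1 to 1; 1 stands for 0.25 m of shift or 180 degrees of turn. Its arguments: {"type":"object","properties":{"increments":{"type":"array"},"force":{"type":"number"}},"required":["increments"]}

```bash
ls; mkdir -p pics; cat > h.py <<'E'
import numpy as np, cv2
from scipy.spatial.transform import Rotation as R
from workcell import env, cams, ticket, spotter
def rot(q): return R.from_quat([q[1],q[2],q[3],q[0]]).as_matrix()
def cast(c,uv,z):
    d=rot(c["attitude"])@np.array([(uv[0]-c["cx"])/c["fx"],(uv[1]-c["cy"])/c["fy"],1]); o=np.array(c["xyz"])
    return o+d*(z-o[2])/d[2]
def proj(c,p):
    q=rot(c["attitude"]).T@(np.array(p)-np.array(c["xyz"])); return [c["fx"]*q[0]/q[2]+c["cx"],c["fy"]*q[1]/q[2]+c["cy"]]
def save(c,name): cv2.imwrite("pics/"+name,c["pixels"][:,:,::-1])
E
cat > a.py <<'E'
from h import *
Z=dict(winder_stand=0,disc_centre=.033,slot_mouth=.033,pin_mid=.056,bar_nose=.028,bar_plate=.055)
C={}
for n in("top","scene"):
    c=C[n]=cams.read_camera(n); save(c,n+"0.png"); print(n,c["xyz"],c["attitude"],c["fx"])
    for t in Z:
        for d in spotter.landmark_of(t,n)[:4]: print(t,round(d["conf"],2),np.round(d["uv"]),np.round(cast(c,d["uv"],Z[t]),4))
s=env.get_state();print(s["clock"],s["tcp_pos"],s["orientation"],s["wrist_force"])
E
python3 a.py
```

```text
pics
top [0.35506934 0.16705433 1.08998066] [ 0.04532954 -0.69849513  0.71074818 -0.0699057 ] 621.4075978537587
winder_stand 0.69 [358. 232.] [0.5294 0.0534 0.    ]
winder_stand 0.66 [174. 254.] [0.4954 0.3789 0.    ]
disc_centre 0.82 [358. 228.] [0.5323 0.0573 0.033 ]
disc_centre 0.65 [170. 249.] [0.4993 0.3787 0.033 ]
slot_mouth 0.95 [192. 245.] [0.507  0.3414 0.033 ]
slot_mouth 0.62 [378. 247.] [0.4974 0.0233 0.033 ]
pin_mid 0.87 [154. 251.] [0.4941 0.401  0.056 ]
pin_mid 0.59 [344. 211.] [0.5567 0.0833 0.056 ]
pin_mid 0.53 [359. 228.] [0.5276 0.0573 0.056 ]
bar_nose 0.87 [442. 339.] [ 0.3389 -0.0794  0.028 ]
bar_plate 0.8 [422. 298.] [ 0.4081 -0.0445  0.055 ]
bar_plate 0.63 [438. 197.] [ 0.5806 -0.079   0.055 ]
scene [-0.12093024 -0.60766346  0.98422234] [-0.37522507  0.86630731 -0.2981981   0.14069715] 623.727892574099
winder_stand 0.95 [246. 214.] [0.4885 0.3792 0.    ]
winder_stand 0.62 [346. 284.] [0.528  0.0547 0.    ]
disc_centre 0.94 [346. 274.] [0.5255 0.0531 0.033 ]
disc_centre 0.79 [250. 207.] [0.4893 0.3598 0.033 ]
slot_mouth 0.79 [261. 211.] [0.5007 0.3327 0.033 ]
slot_mouth 0.69 [344. 287.] [0.4978 0.0279 0.033 ]
pin_mid 0.89 [346. 255.] [0.5471 0.0811 0.056 ]
pin_mid 0.56 [238. 194.] [0.4777 0.3923 0.056 ]
bar_nose 0.76 [315. 370.] [ 0.3228 -0.0922  0.028 ]
bar_plate 0.85 [406. 295.] [ 0.5687 -0.0788  0.055 ]
bar_plate 0.6 [333. 330.] [ 0.3939 -0.0583  0.055 ]
0.7 [0.1449439  0.55647001 0.23135556] [1.97914770e-05 1.27024496e-01 9.91899578e-01 6.18818378e-05] [-0.75901366 -0.64753432 -0.06514865]
```

View pics/top0.png

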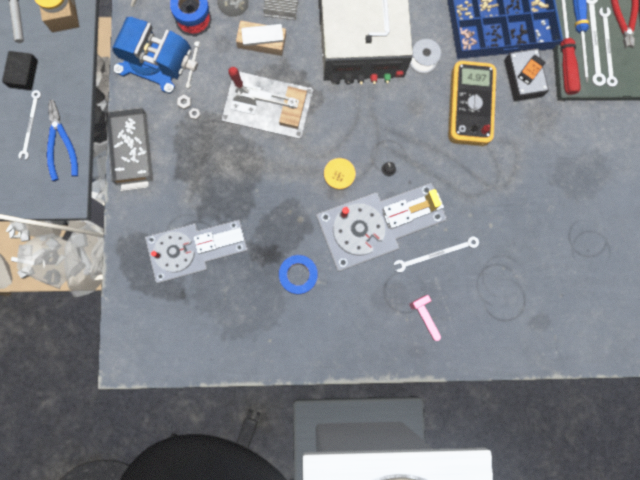

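View pics/scene0.png

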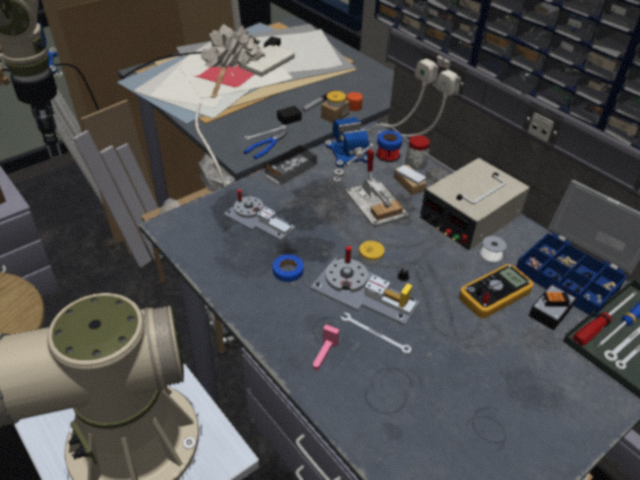

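Candidates: for the stand, the large one at top (358,228) against the small one at (174,252). For the pin, (344,211) against (154,253). For the bar and plate, the yellow plate at (435,199) against the pink bar at (428,318). I choose the large stand at (358,228) with the yellow plate, and check it in a close crop.

```bash
cat > b.py <<'E'
from h import *
im=cv2.imread("pics/top0.png")[175:275,310:450]
cv2.imwrite("pics/crop0.png",cv2.resize(im,None,fx=5.7,fy=5.7,interpolation=cv2.INTER_CUBIC))
c=cams.read_camera("top"); p=c["pixels"].astype(int)[175:275,310:450]
hsv=cv2.cvtColor(p.astype(np.uint8),cv2.COLOR_RGB2HSV)
red=((hsv[...,0]<8)|(hsv[...,0]>172))&(hsv[...,1]>110)
n,l,st,ce=cv2.connectedComponentsWithStats(red.astype(np.uint8))
for i in range(1,n):
    if st[i,4]>3: print(st[i],ce[i]+[310,175])
y=(abs(hsv[...,0]-26)<6)&(hsv[...,1]>150)
v,u=np.nonzero(y);print("yellow",u.mean()+310,v.mean()+175,len(u))
E
python3 b.py
```

```text
[32 32  7  9 47] [344.65957447 211.19148936]
yellow nan nan 0b.py:11: RuntimeWarning: Mean of empty slice.
  v,u=np.nonzero(y);print("yellow",u.mean()+310,v.mean()+175,len(u))
  ret = ret.dtype.type(ret / rcount)
```

View pics/crop0.png

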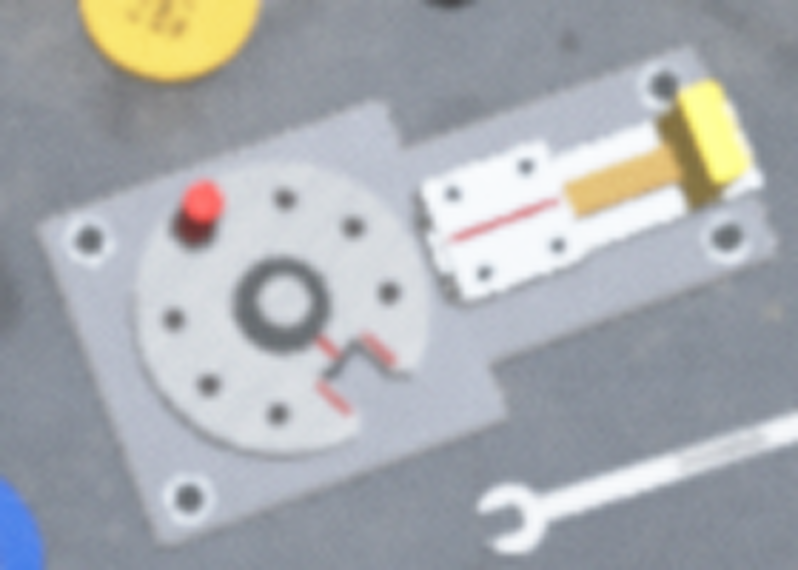

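The crop shows the large stand. The hub is at crop (283,305), the red pin top at (203,195) and the slot mouth at about (378,395). The red guide line runs (452,240)-(557,202), and the yellow plate top is at (715,132).

```bash
cat > c.py <<'E'
from h import *
c=cams.read_camera("top")
g=lambda u,v,z: cast(c,[310+u/5.7,175+v/5.7],z)[:2]
for n,a in dict(hub=(283,305,.043),disc=(283,309,.033),pintop=(205,195,.075),mouth=(378,395,.033),l1=(452,240,.042),l2=(557,202,.042),plate=(715,132,.066),
 b1=(40,228,.008),b2=(162,545,.008),b3=(505,410,.008),b4=(775,248,.008),b5=(690,48,.008),b6=(380,100,.008)).items(): print(n,g(*a))
l1,l2=g(452,240,.042),g(557,202,.042)
A=[l1-l2, g(40,228,.008)-g(380,100,.008), g(162,545,.008)-g(505,410,.008)]
for a in A: print(np.degrees(np.arctan2(a[1],a[0])))
a=g(283,309,.033)-g(715,132,.066);print(np.degrees(np.arctan2(a[1],a[0])),np.linalg.norm(a))
b=g(162,545,.008)-g(40,228,.008);print(np.degrees(np.arctan2(b[1],b[0]))+90 )
for t in ("flux_tin","insulating_tape","spanner_10","control_knob"):
    d=spotter.landmark_of(t,"top")[:1]; print(t,[ (np.round(cast(c,x["uv"],0.),3),x["conf"]) for x in d])
E
python3 c.py
```

```text
hub [0.52902216 0.05535976]
disc [0.52945354 0.05433151]
pintop [0.55667112 0.08064285]
mouth [0.50267346 0.02634492]
l1 [0.54835856 0.0034016 ]
l2 [ 0.55962336 -0.02902598]
plate [ 0.57551311 -0.07274958]
b1 [0.56021416 0.12665513]
b2 [0.46073622 0.09119786]
b3 [ 0.50086675 -0.01630018]
b4 [ 0.55067229 -0.10333321]
b5 [ 0.61518833 -0.07977889]
b6 [0.59962365 0.01904404]
109.15636857614162
110.1138118843877
110.47130919225187
109.92266108143565 0.13517058720130004
-70.38223012584388
flux_tin [(array([0.635, 0.088, 0.   ]), 0.83)]
insulating_tape [(array([0.458, 0.17 , 0.   ]), 0.61)]
spanner_10 [(array([ 0.489, -0.085,  0.   ]), 0.64)]
control_knob [(array([0.64 , 0.002, 0.   ]), 0.65)]
```

>>> jog_arm(increments=[[[-0.13,-0.083,0,0,0,0,255],[-0.13,-0.083,0,0,0,0,255],[-0.13,-0.083,0,0,0,0,255],[-0.13,-0.083,0,0,0,0,255],[-0.13,-0.083,0,0,0,0,255],[-0.13,-0.083,0,0,0,0,255],[-0.13,-0.083,0,0,0,0,255],[-0.13,-0.083,0,0,0,0,255],[-0.13,-0.083,0.02,0,0,0,255],[-0.13,-0.083,0.05,0,0,0,255],[-0.13,-0.083,0.06,0,0,0,255],[-0.13,-0.083,0.06,0,0,0,255],[-0.13,-0.083,0.06,0,0,0,255],[-0.13,-0.083,0.06,0,0,0,255],[-0.13,-0.083,0.06,0,0,0,255],[-0.13,-0.083,0.05,0,0,0,255],[-0.13,-0.083,0.02,0,0,0,255],[0,0,0,0,0,0,255]]], force=20)

```text
clock: 2.8
tcp_pos: [0.5935, 0.0722, 0.12]
orientation: [0.0, 0.129, 0.992, -0.0]
wrist_force: [-0.5, -0.0, -0.3]
finger_gap: -0.0002
grip_force: 0.0
```

```bash
cat > s.py <<'E'
from h import *
import sys
O=np.array([.529,.055])
s=env.get_state();M=rot(s["orientation"]);p=np.array(s["tcp_pos"])
print("t",s["clock"],"tcp",p.round(4),"x",M[:,0].round(3),"y",M[:,1].round(3),"F",np.round(s["wrist_force"],2),"gap",s["finger_gap"])
ex=np.array([np.cos(np.radians(110)),np.sin(np.radians(110))]);ey=np.array([-ex[1],ex[0]])
d=p[:2]-O;print("stand xy",(d@ex).round(4),(d@ey).round(4))
# optional targets in world xyz -> units increments
q=p
for a in sys.argv[1:]:
    t=np.array(eval(a),float); print(a,(M.T@(t-q)/.25).round(3)); q=t
E
python3 s.py "[.5986,.0687,.12]" "[.5986,.0687,.05]"
```

```text
t 2.8 tcp [0.5935 0.0722 0.12  ] x [-0.966  0.257 -0.001] y [ 0.257  0.966 -0.001] F [-0.46 -0.04 -0.3 ] gap -0.00023868778724737594
stand xy -0.0059 -0.0665
[.5986,.0687,.12] [-0.023 -0.008 -0.   ]
[.5986,.0687,.05] [0.   0.   0.28]
```

>>> jog_arm(increments=[[[-0.025,-0.008,0.06,0,0,0,255],[0,0,0.08,0,0,0,255],[0,0,0.08,0,0,0,255],[0,0,0.06,0,0,0,255],[0,0,0,0,0,0,255],[0.02,0,0,0,0,0,255],[0.02,0,0,0,0,0,255],[0.015,0,0,0,0,0,255],[0.015,0,0,0,0,0,255],[0.01,0,0,0,0,0,255],[0.01,0,0,0,0,0,255],[0,0,0,0,0,0,255]]])

```text
clock: 4.0
tcp_pos: [0.5742, 0.0781, 0.0514]
orientation: [0.0, 0.127, 0.992, 0.0]
wrist_force: [0.6, 0.5, 0.3]
finger_gap: 0.0001
grip_force: 0.0
```

```bash
python3 s.py; python3 - <<'E'
import numpy as np
th=np.radians(np.arange(44,111,6)-165)
P=np.c_[36*np.cos(th),-36*np.sin(th)];print((np.diff(P,axis=0)/250).round(3).tolist())
E
```

```text
t 4.0 tcp [0.5742 0.0781 0.0514] x [-0.968  0.252  0.   ] y [0.252 0.968 0.   ] F [0.58 0.54 0.32] gap 7.87168515381856e-05
stand xy 0.0062 -0.0504
[[0.013, 0.007], [0.014, 0.006], [0.014, 0.004], [0.015, 0.003], [0.015, 0.001], [0.015, -0.001], [0.015, -0.002], [0.015, -0.004], [0.014, -0.005], [0.014, -0.007], [0.013, -0.008]]
```

>>> jog_arm(increments=[[[0.01,0,0,0,0,0,255],[0.007,0.003,0,0,0,0,255],[0.007,0.003,0,0,0,0,255],[0.007,0.003,0,0,0,0,255],[0.007,0.003,0,0,0,0,255],[0.007,0.002,0,0,0,0,255],[0.007,0.002,0,0,0,0,255],[0.007,0.001,0,0,0,0,255],[0.007,0.001,0,0,0,0,255],[0.007,0.001,0,0,0,0,255],[0.007,0,0,0,0,0,255],[0.007,0,0,0,0,0,255],[0.007,-0.001,0,0,0,0,255],[0.007,-0.001,0,0,0,0,255],[0.007,-0.001,0,0,0,0,255],[0.007,-0.002,0,0,0,0,255],[0.007,-0.002,0,0,0,0,255],[0.007,-0.002,0,0,0,0,255],[0.007,-0.003,0,0,0,0,255],[0,0,0,0,0,0,255]]])

```text
clock: 6.0
tcp_pos: [0.5414, 0.0882, 0.0512]
orientation: [-0.0, 0.127, 0.992, -0.0]
wrist_force: [1.8, 1.0, -0.5]
finger_gap: 0.0001
grip_force: 0.6
```

```bash
python3 s.py; cat > v.py <<'E'
from h import *
import sys
c=cams.read_camera("top")
im=c["pixels"][175:275,310:450,::-1]
cv2.imwrite("pics/"+sys.argv[1],cv2.resize(im,None,fx=5.7,fy=5.7,interpolation=cv2.INTER_CUBIC))
E
python3 v.py crop1.png
```

```text
t 6.0 tcp [0.5414 0.0882 0.0512] x [-0.968  0.252  0.001] y [ 0.252  0.968 -0.   ] F [ 1.78  1.05 -0.48] gap 7.963478527160968e-05
stand xy 0.027 -0.023
```

View pics/crop1.png

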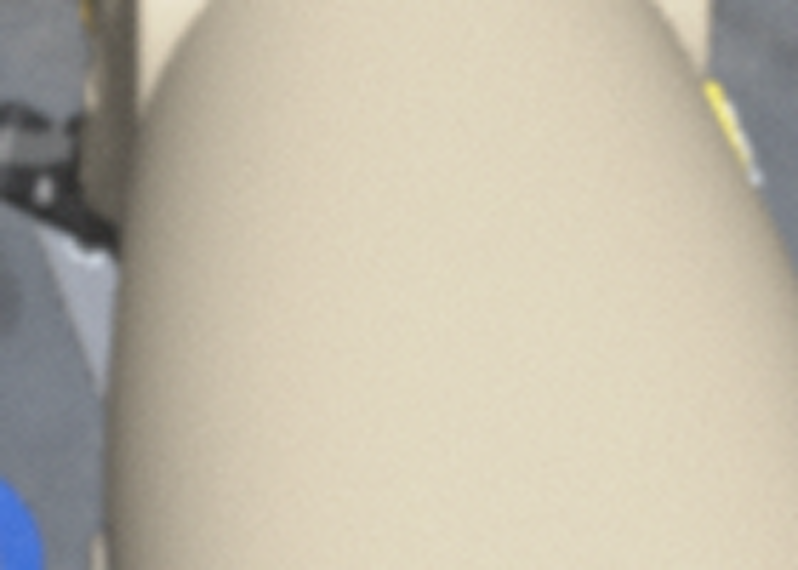

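The arm hides the stand in the top view: only its beige link shows, with a sliver of the plate at crop (730,125). I'll check with the scene camera.

```bash
cat > w.py <<'E'
from h import *
import sys
c=cams.read_camera("scene")
im=c["pixels"][225:325,295:425,::-1]
cv2.imwrite("pics/"+sys.argv[1],cv2.resize(im,None,fx=5.7,fy=5.7,interpolation=cv2.INTER_CUBIC))
E
python3 w.py s1.png
```

```text
(no output)
```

View pics/s1.png

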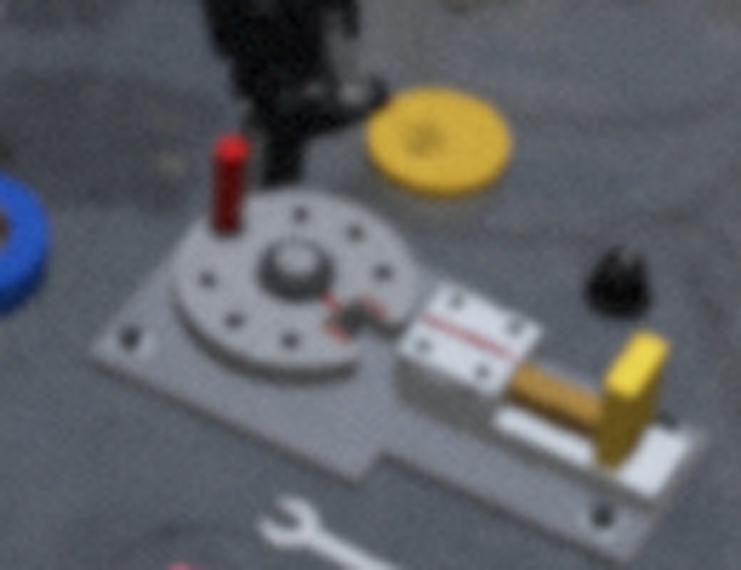

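The scene crop is clear. The pin has its top at (233,148) and foot at (226,228), the hub is at (297,258), the slot inner dash at (332,302), and the guide line runs (428,320)-(510,355). The slot still needs a bit more CCW turn.

```bash
cat > ang.py <<'E'
from h import *
import sys
c=cams.read_camera("scene")
g=lambda u,v,z: cast(c,[295+u/5.7,225+v/5.7],z)[:2]
a=lambda d: np.degrees(np.arctan2(d[1],d[0])).round(1)
A=eval(sys.argv[1]); h=g(*A["hub"],.043); l=g(*A["l1"],.042)-g(*A["l2"],.042)
print("hub",h,"line",a(l),"hub-line",a(h-g(*A["l1"],.042)))
for k,z in(("ptop",.075),("pfoot",.033)): 
    if k in A: d=g(*A[k],z)-h; print(k,a(d),np.linalg.norm(d))
d=h-g(*A["dash"],.033);print("dash",a(d),np.linalg.norm(d))
E
python3 ang.py "dict(hub=(297,256),l1=(428,320),l2=(510,355),ptop=(233,148),pfoot=(226,228),dash=(332,302))"
```

```text
hub [0.52834179 0.05537066] line 111.0 hub-line 108.1
ptop 97.2 0.03430746159206815
pfoot 97.8 0.034847430854450384
dash 94.9 0.01888750131581923
```

>>> jog_arm(increments=[[[0.005,-0.003,0,0,0,0,255],[0.005,-0.003,0,0,0,0,255],[0.005,-0.003,0,0,0,0,255],[0.005,-0.003,0,0,0,0,255],[0.005,-0.003,0,0,0,0,255],[0.004,-0.002,0,0,0,0,255],[0,0,0,0,0,0,255],[0,0,0,0,0,0,255]]])

```text
clock: 6.95
tcp_pos: [0.5336, 0.0859, 0.0513]
orientation: [-0.0, 0.127, 0.992, -0.0]
wrist_force: [0.9, 0.5, 1.6]
finger_gap: -0.0001
grip_force: 0.7
```

```bash
python3 s.py; python3 w.py s2.png
```

```text
t 6.95 tcp [0.5336 0.0859 0.0513] x [-0.968  0.252  0.   ] y [ 0.252  0.968 -0.   ] F [0.92 0.52 1.56] gap -7.205599749835735e-05
stand xy 0.0274 -0.0149
```

View pics/s2.png

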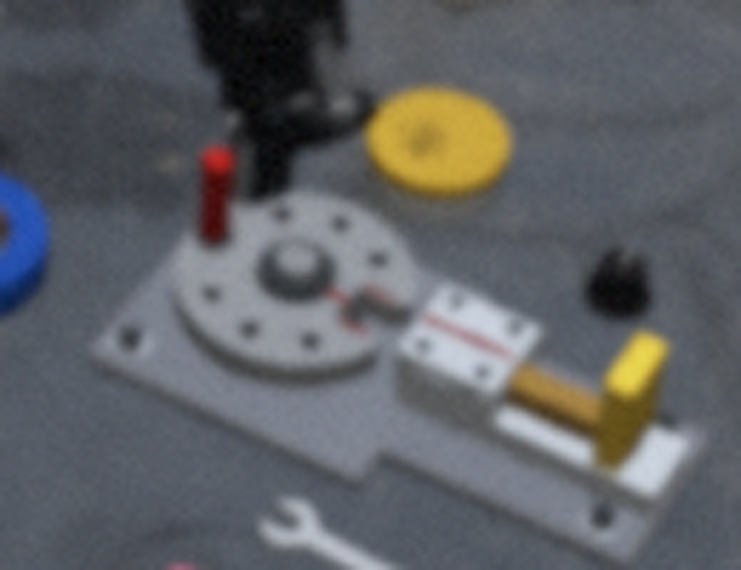

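Now the pin top is at (219,160), its foot at (213,239), and the slot dash at (340,294). The slot mouth nearly faces the bar.

```bash
python3 ang.py "dict(hub=(297,256),l1=(428,320),l2=(510,355),ptop=(219,160),pfoot=(213,239),dash=(340,294))"; python3 s.py
```

```text
hub [0.52834179 0.05537066] line 111.0 hub-line 108.1
ptop 111.2 0.03463344391329607
pfoot 110.6 0.03528076672974959
dash 110.8 0.01877203221274055
t 7.05 tcp [0.5337 0.0858 0.0512] x [-0.968  0.252  0.   ] y [ 0.252  0.968 -0.   ] F [1.12 0.22 0.46] gap -1.321432833557028e-05
stand xy 0.0274 -0.0149
```

>>> jog_arm(increments=[[[-0.02,0,0,0,0,0,255],[-0.04,0,0,0,0,0,255],[-0.06,0,0,0,0,0,255],[0,0,-0.08,0,0,0,255],[0,0,-0.12,0,0,0,255],[0,0,-0.08,0,0,0,255],[-0.05,-0.12,0,0,0,0,255],[-0.06,-0.15,0,0,0,0,255],[-0.06,-0.15,0,0,0,0,255],[-0.06,-0.15,0,0,0,0,255],[-0.06,-0.15,0,0,0,0,255],[0,0,0,0,0,-0.04,255],[0,0,0,0,0,-0.04,255],[0,0,0,0,0,-0.04,255],[0,0,0,0,0,-0.04,255],[0,0,0,0,0,-0.034,255],[0,0,0,0,0,0,255],[0,0,0,0,0,0,255]]])

```text
clock: 8.85
tcp_pos: [0.5879, -0.1143, 0.121]
orientation: [-0.0, -0.175, 0.985, 0.0]
wrist_force: [0.1, 0.1, 0.6]
finger_gap: -0.0002
grip_force: 0.0
```

```bash
python3 s.py "[.591,-.115,.12]" "[.591,-.115,.048]"
```

```text
t 8.85 tcp [ 0.5879 -0.1143  0.121 ] x [-0.939 -0.345  0.   ] y [-0.345  0.939  0.   ] F [0.09 0.1  0.58] gap -0.0001546420635864327
stand xy -0.1792 0.0026
[.591,-.115,.12] [-0.011 -0.007  0.004]
[.591,-.115,.048] [-0.    -0.     0.288]
```

>>> jog_arm(increments=[[[-0.011,-0.007,0.06,0,0,0,255],[0,0,0.09,0,0,0,255],[0,0,0.08,0,0,0,255],[0,0,0.05,0,0,0,255],[0,0,0.01,0,0,0,255],[0,0,0,0,0,0,255],[0,0.02,0,0,0,0,255],[0,0.02,0,0,0,0,255],[0,0.02,0,0,0,0,255],[0,0.01,0,0,0,0,255],[0,0.01,0,0,0,0,255],[0,0.01,0,0,0,0,255],[0,0.01,0,0,0,0,255],[0,0.01,0,0,0,0,255],[0,0.01,0,0,0,0,255],[0,0.01,0,0,0,0,255],[0,0,0,0,0,0,255]]])

```text
clock: 10.55
tcp_pos: [0.5795, -0.084, 0.0488]
orientation: [-0.0, -0.177, 0.984, 0.0]
wrist_force: [0.8, -0.4, 0.2]
finger_gap: -0.0002
grip_force: 0.0
```

```bash
python3 s.py;  python3 w.py s3.png
```

```text
t 10.55 tcp [ 0.5795 -0.084   0.0488] x [-0.938 -0.347 -0.   ] y [-0.347  0.938  0.   ] F [ 0.76 -0.43  0.23] gap -0.00017476206845726846
stand xy -0.1479 0.0
```

View pics/s3.png

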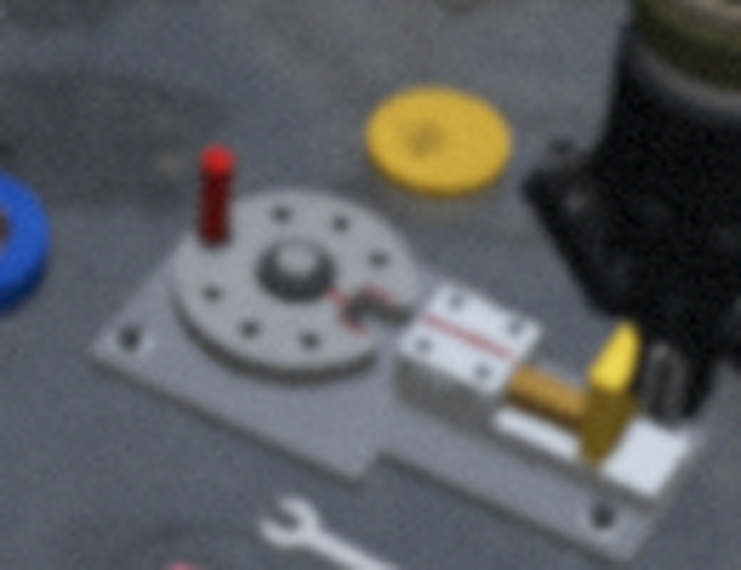

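The plate has begun to slide: its foot is now at (605,460), and the disc is unchanged. I keep pushing.

>>> jog_arm(increments=[[[0,0.01,0,0,0,0,255],[0,0.01,0,0,0,0,255],[0,0.01,0,0,0,0,255],[0,0.01,0,0,0,0,255],[0,0.01,0,0,0,0,255],[0,0.01,0,0,0,0,255],[0,0.01,0,0,0,0,255],[0,0.01,0,0,0,0,255],[0,0.006,0,0,0,0,255],[0,0,0,0,0,0,255]]])

```text
clock: 11.6
tcp_pos: [0.572, -0.0637, 0.0488]
orientation: [-0.0, -0.177, 0.984, 0.0]
wrist_force: [0.4, 0.3, -0.9]
finger_gap: 0.0001
grip_force: 0.0
```

```bash
python3 s.py;  python3 w.py s4.png
```

```text
t 11.6 tcp [ 0.572  -0.0637  0.0488] x [-0.938 -0.348  0.   ] y [-0.348  0.938  0.   ] F [ 0.36  0.32 -0.89] gap 6.17471973619978e-05
stand xy -0.1263 0.0002
```

View pics/s4.png

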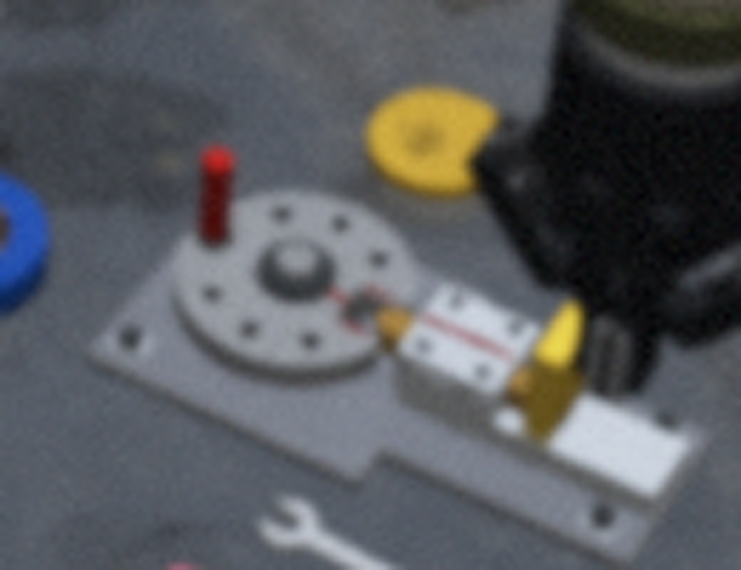

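The nose, at (390,325), is entering the slot mouth. The plate at (555,385) still has about 8 mm to go, so I slow down.

>>> jog_arm(increments=[[[0,0.004,0,0,0,0,255],[0,0.004,0,0,0,0,255],[0,0.004,0,0,0,0,255],[0,0.004,0,0,0,0,255],[0,0.004,0,0,0,0,255],[0,0.003,0,0,0,0,255],[0,0,0,0,0,0,255]]])

```text
clock: 12.35
tcp_pos: [0.5701, -0.0585, 0.0488]
orientation: [-0.0, -0.176, 0.984, 0.0]
wrist_force: [-0.8, -0.1, -0.2]
finger_gap: -0.0002
grip_force: 0.1
```

>>> jog_arm(increments=[[[0,0.003,0,0,0,0,255],[0,0.002,0,0,0,0,255],[0,0,0,0,0,0,255]]])

```text
clock: 12.65
tcp_pos: [0.5697, -0.0575, 0.0488]
orientation: [0.0, -0.176, 0.984, 0.0]
wrist_force: [-0.7, -0.6, -0.6]
finger_gap: 0.0
grip_force: 0.2
```

>>> jog_arm(increments=[[[0,0.003,0,0,0,0,255],[0,0.002,0,0,0,0,255],[0,0,0,0,0,0,255]]])

```text
clock: 12.95
tcp_pos: [0.5693, -0.0563, 0.0488]
orientation: [0.0, -0.176, 0.984, 0.0]
wrist_force: [-0.1, -0.2, 0.6]
finger_gap: 0.0002
grip_force: 0.2
```

```bash
python3 s.py;  python3 w.py s5.png
```

```text
t 12.95 tcp [ 0.5693 -0.0563  0.0488] x [-0.938 -0.347 -0.   ] y [-0.347  0.938  0.   ] F [-0.12 -0.24  0.58] gap 0.0002272125257129753
stand xy -0.1183 0.0002
```

View pics/s5.png

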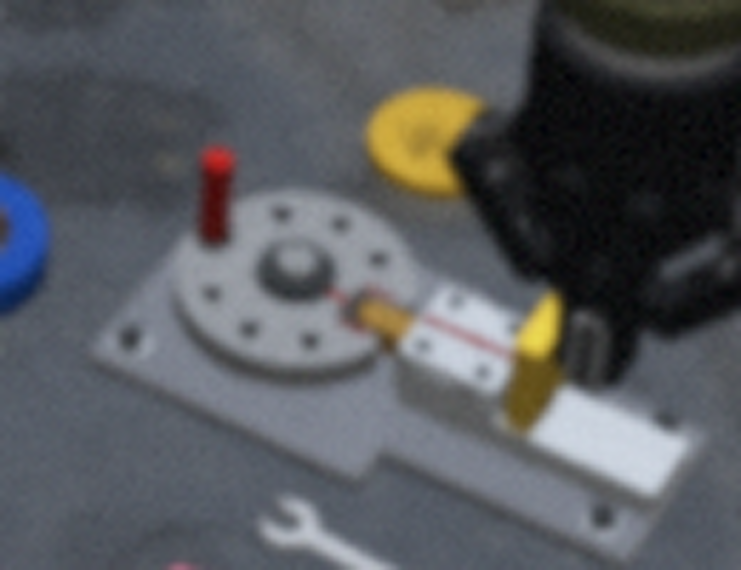

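The nose is inside the slot at (365,308), and the plate at (530,390) is within a few mm of the block. I finish in 0.5 mm steps, watching the force.

>>> jog_arm(increments=[[[0,0.002,0,0,0,0,255],[0,0.002,0,0,0,0,255],[0,0,0,0,0,0,255]]])

```text
clock: 13.3
tcp_pos: [0.5689, -0.0553, 0.0488]
orientation: [0.0, -0.176, 0.984, 0.0]
wrist_force: [-0.8, -0.3, -0.6]
finger_gap: 0.0001
grip_force: 0.3
```

>>> jog_arm(increments=[[[0,0.002,0,0,0,0,255],[0,0.002,0,0,0,0,255],[0,0,0,0,0,0,255]]])

```text
clock: 13.6
tcp_pos: [0.5686, -0.0544, 0.0488]
orientation: [0.0, -0.176, 0.984, 0.0]
wrist_force: [-0.1, -0.6, -1.0]
finger_gap: -0.0004
grip_force: 0.3
```

>>> jog_arm(increments=[[[0,0.002,0,0,0,0,255],[0,0,0,0,0,0,255]]])

```text
clock: 13.8
tcp_pos: [0.5686, -0.0541, 0.0489]
orientation: [0.0, -0.176, 0.984, -0.0]
wrist_force: [0.2, -0.9, -0.2]
finger_gap: -0.0001
grip_force: 0.7
```

>>> jog_arm(increments=[[[0,0.002,0,0,0,0,255],[0,0,0,0,0,0,255]]])

```text
clock: 14.0
tcp_pos: [0.5686, -0.0539, 0.049]
orientation: [0.0, -0.176, 0.984, -0.0]
wrist_force: [0.5, -1.7, 0.5]
finger_gap: -0.0003
grip_force: 1.5
```

>>> jog_arm(increments=[[[0,0.002,0,0,0,0,255],[0,0,0,0,0,0,255]]])

```text
clock: 14.2
tcp_pos: [0.5687, -0.0538, 0.0491]
orientation: [0.0, -0.176, 0.984, -0.001]
wrist_force: [1.5, -5.2, 1.2]
finger_gap: 0.0002
grip_force: 2.6
```

>>> jog_arm(increments=[[[0,0.002,0,0,0,0,255],[0,0,0,0,0,0,255]]])

```text
clock: 14.4
tcp_pos: [0.5686, -0.0537, 0.0491]
orientation: [0.0, -0.176, 0.984, -0.001]
wrist_force: [1.1, -6.5, 0.4]
finger_gap: 0.0001
grip_force: 3.2
```

The stop is reached: the TCP has stalled and the force rose to 6.6 N. I back straight off, lift and check.

>>> jog_arm(increments=[[[0,-0.01,0,0,0,0,255],[0,-0.03,0,0,0,0,255],[0,-0.06,0,0,0,0,255],[0,-0.06,0,0,0,0,255],[0,0,-0.1,0,0,0,255],[0,0,-0.15,0,0,0,255],[0,-0.1,-0.15,0,0,0,255],[0,-0.15,0,0,0,0,255],[0,-0.15,0,0,0,0,255],[0,-0.15,0,0,0,0,255],[0,-0.15,0,0,0,0,255],[0,0,0,0,0,0,255],[0,0,0,0,0,0,255]]])

```text
clock: 15.7
tcp_pos: [0.6423, -0.256, 0.1478]
orientation: [-0.0, -0.175, 0.985, 0.001]
wrist_force: [-0.1, 0.6, -0.6]
finger_gap: -0.0
grip_force: 0.0
```

```bash
python3 s.py; python3 - <<'E'
from h import *
L=[]
for n,b in(("top",(175,275,310,440)),("scene",(240,310,320,411))):
    c=cams.read_camera(n); im=c["pixels"][b[0]:b[1],b[2]:b[3],::-1]
    L.append(cv2.resize(im,(390,300),interpolation=cv2.INTER_CUBIC))
    for t,z in(("bar_plate",.055),("bar_nose",.028)):
        for d in spotter.landmark_of(t,n)[:3]:
            p=cast(c,d["uv"],z)[:2]-[.529,.055]; e=np.array([-.342,.940]); print(n,t,round(d["conf"],2),"stand x",round(p@e,4),"y",round(p@[-.94,-.342],4))
cv2.imwrite("pics/f.png",np.hstack(L))
E
```

```text
t 15.7 tcp [ 0.6423 -0.256   0.1478] x [-0.939 -0.345  0.   ] y [-0.345  0.939  0.001] F [-0.1   0.55 -0.62] gap -7.010228354238314e-06
stand xy -0.331 -0.0
top bar_plate 0.82 stand x -0.1016 y -0.0045
top bar_nose 0.75 stand x -0.0307 y -0.0041
scene bar_plate 0.93 stand x -0.058 y 0.1618
scene bar_plate 0.78 stand x -0.1032 y 0.0072
scene bar_nose 0.64 stand x -0.03 y -0.0015
scene bar_nose 0.59 stand x -0.0653 y 0.244
scene bar_nose 0.55 stand x -0.1291 y 0.1126
```

View pics/f.png

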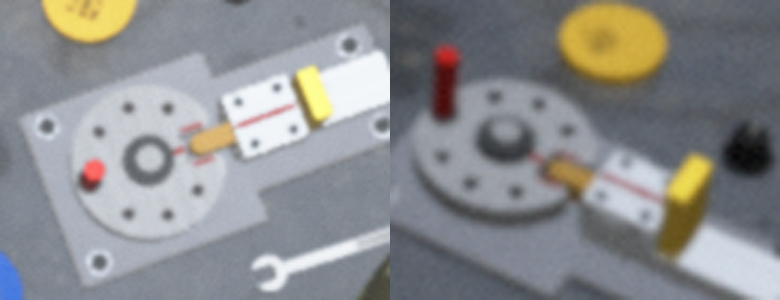

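The bar lies in the slot, with its nose at about (195,145) in the left panel. The plate is flush against the block at (315,95), measured at stand x of about -0.103 against -0.104 for home. The tin, knob and spanner are where they were.

```bash
python3 -c "
from h import *
print(ticket.hand_in())"
```

```text
the job is handed in; nothing more can be done
None
```

The spindle is locked: the slot faces the bar, the bar is home with its plate against the guide block, the arm is clear, and the job was handed in at about 16 s (verdict not shown).

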